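Press a label holder home behind the lip of a sample stand

ROBOT

A 6-joint arm with a two-finger parallel gripper is mounted at the origin on a cart in front of the work surface, level with it; the furniture and walls round the work are solid. World frame = base frame: x ahead of the robot, y to its left, z up, the work surface at z = 0. Lengths are in m, angles in rad, forces in N, time in s.
With the tool pointing down it reaches from about 0.275 to 0.875 m from the base axis. Payload 12.5 kg.
Tool frame: the origin (TCP) lies midway between the tips of the shut fingers; the grasp point (between the pads) lies 19 mm behind it (bot.tcp_to_grasp is the z of the grasp point in the tool frame, in m); z points along the fingers, y is the line along which they close (so a half turn about z gives the same grasp; the last joint's range is limited). The gripper opens to 85 mm and grips with 20 to 120 N. Pads are 22 mm wide; open, the fingers measure 114 mm over their backs; the gripper's body (76 mm by 85 mm) begins 54 mm behind the grasp point. The pads swing forward as they close: fully open they stand 13 mm farther back than shut.
Start: joints at [-1.235, 0.351, 1.652, -0, 1.139, -0.085], TCP at [0.225, -0.502, 0.231] pointing down, gripper open.
Joint ranges: [-2.75, 2.75], [-0.79, 2.1], [0.01, 2.65], [-1.57, 4.71], [0.07, 3.14], [-2.87, 2.87]. Speed limits (rad/s): [2.22, 2.22, 2.79, 3.14, 3.14, 3.14].

INTERFACE

Orientations are given as a unit quaternion [w, x, y, z].
In Python, from bench import bot gives the robot as it stands.
- The arm moves only by the tool move_arm, never from a script. Its argument "increments" is a list of rows, each a list of 7 numbers: the turn, a rotation vector about the world's x, y, z in degrees, then the shift along the world's x, y, z in mm, then the finger opening in mm, from 0 to 85.4. A call has exactly 8 rows; each row is the pose to reach, as a shift and turn from the pose commanded when the call began; what a row does not reach only later rows make up. A row lasts 1/8 s, in which the tool goes at most 62.5 mm and 10.7 degrees, less where a joint would pass 70% of its speed; a pose out of reach is approached as far as the arm can. A call with a gripper value outside its range is refused whole. The fingers move at their own pace and stop on an object; "force" is the grip in N (left out, the last holds). Time passes only in rows, so rows that repeat a pose let the fingers close, or fill a call up. It gives the time, the measured TCP pose, the force, the opening and the grip force at its end, in the units of the state.
- bot.state(): the state, without advancing time (a new reading comes with each control period).
- bot.grab_frame(name): name is "scene" or "top" or "wrist"; returns the picture (384x512x3 uint8, red, green, blue); there is no depth.
- bot.calibration(name): a dict with "fovy" (degrees; the focal length in pixels is half the picture's height over the tangent of half this angle, whatever the lens; pixels are square), "cx", "cy" (the principal point, pixels), "world_from_camera" (4x4, takes a point from camera to world coordinates). Camera axes: x right, y down, z forward; pixel columns grow to the right and rows downward; lengths in m; the calibration is good to about 2 mm. The wrist camera is an equidistant fisheye: a pixel r from the principal point sees the ray r / f radians off the axis. A picture is of the moment at which its call begins: read the wrist's pose just before it. calibration takes no time and is no camera call; for the wrist camera it gives the pose at the moment of the call.
- bot.sign_off(): hands the job in; it is judged then, once.
The state is a dict: "clock": time; "joint_pos": joint angles; "qvel": joint speeds; "effort": joint torques, N m; "eef_pos": TCP position; "tcp_rot": TCP orientation; "force": force on the tool from outside, world axes, zero at the start; "moment": the same for the moment, N m; "width": finger opening in m; "gripper_force": force on a finger pad.
Only numpy, scipy, OpenCV 4.12 (cv2) and the standard library are available. Lean on these libraries where they do the work, as an engineer would, in place of code of your own. Each camera call takes 0.05 s, during which the arm holds its last target. There are 200 camera calls.

TASK

Hang the grey label holder (with the orange grip tab) over the sprung steel bar of the blue sample stand, label to the front. Then push it straight down until the bar reaches its stop and the lower edge of the label plate is tucked behind the front lip, and finish while still holding it pressed home there with the gripper (let go, it springs up again). Do not knock or shift the bottle, the loupe or the red weight.

Things in the scene. Friction and masses are not known exactly. Their poses are not given: they have to be found in the camera images.
- label_holder: loose inverted U of grey plastic, about 90 g, standing on the lower edges of its two upright plates; 26 (x) x 84 (y) x 97 (z) mm. Origin: centre of the underside, z up. The plates are 4 mm thick, 18 mm free between them, open below; the front one (facing -x) bears a cream label in a black border. A bridge joins them, underside at z = 62 mm, top at z = 67 mm
- holder_tab (a point): middle of the orange grip tab, 14 (x) x 30 (y) mm, that stands on the middle of the bridge from 67 to 97 mm above the holder's lower edges; the bridge reaches 27 mm beyond the tab on either side along y, so the tab can be pinched along y with the fingertips just over the bridge
- front_edge (a point): middle of the lower edge of the holder's front (label) plate, 11 mm in front (-x) of the holder's origin
- under_bridge (a point): middle of the underside of the holder's bridge, which rests on the bar; 62 mm above the holder's lower edges
- label_stand: fixed blue and aluminium stand, 150 x 150 x 124 mm; origin on the table under the middle of the bar, -x its front (toward the robot), y along the bar, z up. The bar runs between two blue end cheeks, inner faces 60 mm either side of the middle, tops at z = 124 mm. From x = 38 mm back there is a deck, 51 mm high, with two dishes fixed to it
- bar_top (a point): middle of the top line of the round steel bar, 10 mm thick; moves with it; 110 mm above the table when up. With the holder hung on the raised bar its lower edges are 48 mm above the table, just over the lip; with the bar at its stop, 34 mm
- groove_mouth (a point): middle of the groove the front plate's lower edge goes into, 40 mm above the table, 11 mm in front (-x) of the bar's axis. The groove is 10 mm wide, from the aluminium lip in front (flared forward from 40 to 46 mm height) to the aluminium web under the bar (12 mm thick, 80 mm high), and deeper than needed: only the bar's stop ends the push
- bar (a joint): how far the bar is pressed down, in m: 0 up, 0.014 at its stop; a spring pushes it up with about 3 N at 0 and 9 N at the stop (400 N/m)
- bottle: white bottle with blue cap, 45 x 50 x 102 mm, bystander; origin centre of its underside, z up
- loupe: black loupe, 42 mm wide and high, bystander; origin centre of its underside, z up
- weight: red felt-covered weight, 34 x 56 x 23 mm, bystander; origin centre of its underside, z up
- lamp: fixed, solid clamp lamp at the table's left front edge: its lower arm rises from the clamp (about 0.5 m ahead, 0.4 m left of the robot) outward to the left and a little toward the robot, to an elbow about 0.3 m ahead and 0.7 m left; its upper arm leads back over the microscope. A gripper that starts beside it should draw in toward the robot's base before it swings to the table

How it is judged:
On the way:
1. the holder straddles the bar, bridge down to it, label to the front (z of under_bridge in the frame of label_stand between 0.09 and 0.114 m and x of under_bridge in the frame of label_stand between -0.007 and 0.007 m and y of under_bridge in the frame of label_stand between -0.022 and 0.022 m and x of front_edge in the frame of label_stand below 0 m), for 0.1 s.
At the end, for the whole second after the job is handed in: through the last second the gripper's fingers press on the holder (over 2 N) and hold it still and upright (within 0.15 rad) over the bar, the bar is pressed down more than 10 of its 14 mm, and the lower edge of the label plate is in the groove behind the lip, below 39 mm above the table (value of joint bar above 0.01 m and z of under_bridge in the frame of label_stand below 0.101 m and x of under_bridge in the frame of label_stand between -0.007 and 0.007 m and x of front_edge in the frame of label_stand between -0.017 and -0.006 m and z of front_edge in the frame of label_stand below 0.039 m and y of front_edge in the frame of label_stand between -0.022 and 0.022 m and angle between label_holder's own z axis and vertical below 0.15 rad and contact force between the fingers and label_holder above 2 N and linear speed of label_holder below 0.02 m/s); the arm keeps its last pose, push and grip.
It fails at once if the bottle was shifted more than 30 mm or tipped (distance of bottle from where it was at the start of the episode above 0.03 m or angle between bottle's own z axis and vertical above 0.5 rad).
It fails at once if the loupe was shifted more than 30 mm or tipped (distance of loupe from where it was at the start of the episode above 0.03 m or angle between loupe's own z axis and vertical above 0.5 rad).
It fails at once if the weight was shifted more than 30 mm (distance of weight from where it was at the start of the episode above 0.03 m).
It also fails if it takes over 38 s, if anything falls off the work surface, if the arm or the gripper's body presses on something with over 40 N, if the wrist force passes 120 N, or if a joint passes its speed limit or range.

## Working session

There is one attempt and no reset: what is moved stays moved. The work goes in short steps, Python scripts to look and compute and a tool call to move; the robot and the scene stay as the last step left them, time stands still between calls to the robot, and variables do not carry over. Pictures are saved under pics/ and viewed, at most 10 in all, crops included, and the job is handed in when it is done.

Besides the shell and the picture viewer there is one more tool, called after "Request:" in YAML: its name, and indented under it one key for each argument. move_arm: Moves the arm, as the interface text tells. Its arguments: {"type":"object","properties":{"increments":{"type":"array","items":{"type":"array","items":{"type":"number"}}},"force":{"type":"number"}},"required":["increments"]}

```bash
mkdir -p pics
python3 - <<'E'
from bench import bot
import cv2,numpy as np
np.set_printoptions(precision=4,suppress=True)
for n in ["scene","top"]:
    cv2.imwrite(f"pics/{n}0.png",cv2.resize(bot.grab_frame(n)[:,:,::-1],(800,600),interpolation=cv2.INTER_CUBIC))
    c=bot.calibration(n);print(n,c)
s=bot.state();print(s)
E
```

```text
scene {'fovy': 56.32326302434685, 'cx': 253.003236349417, 'cy': 191.34058396884697, 'world_from_camera': array([[-0.9996, -0.0117, -0.0251,  0.6255],
       [ 0.0145,  0.55  , -0.835 ,  0.8194],
       [ 0.0236, -0.8351, -0.5496,  0.5393],
       [ 0.    ,  0.    ,  0.    ,  1.    ]])}
top {'fovy': 52.79912643353676, 'cx': 256.6797637883306, 'cy': 192.26182500357572, 'world_from_camera': array([[-0.0052, -0.9966,  0.0824,  0.497 ],
       [-1.    ,  0.0056,  0.0053,  0.0305],
       [-0.0057, -0.0824, -0.9966,  1.0993],
       [ 0.    ,  0.    ,  0.    ,  1.    ]])}
{'clock': 0.1, 'joint_pos': array([-1.2346,  0.3512,  1.6523, -0.    ,  1.1391, -0.0846]), 'qvel': array([ 0.001 , -0.0009, -0.0015,  0.0017, -0.0004, -0.0003]), 'effort': array([  0.0002, -50.6837, -29.1874,  -0.0001,   0.0027,   0.    ]), 'eef_pos': array([ 0.2246, -0.5017,  0.2308]), 'tcp_rot': array([-0.0005,  0.9779,  0.2088, -0.0001]), 'force': array([ 0.1639,  0.4277, -0.1831]), 'moment': array([ 0.0145, -0.0146, -0.0099]), 'gripper_force': 0.0, 'width': 0.08490803636508146}
```

View pics/scene0.png

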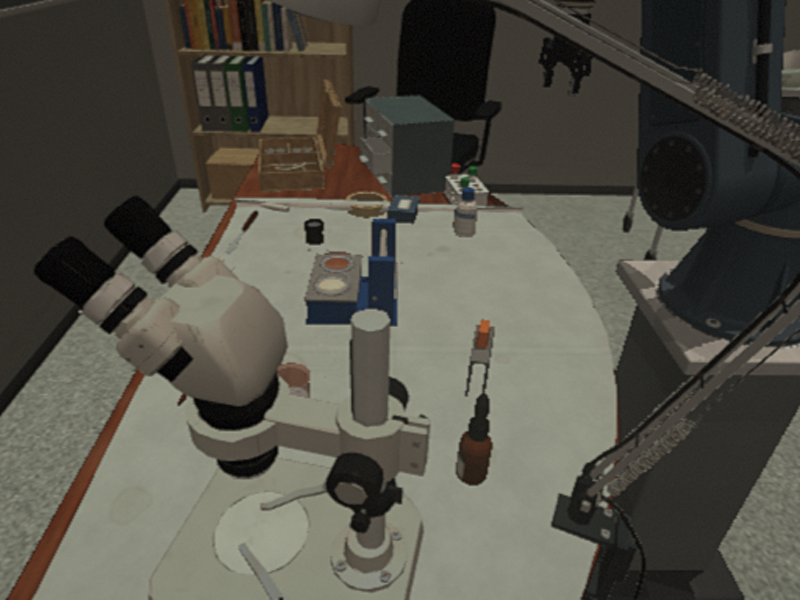

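View pics/top0.png

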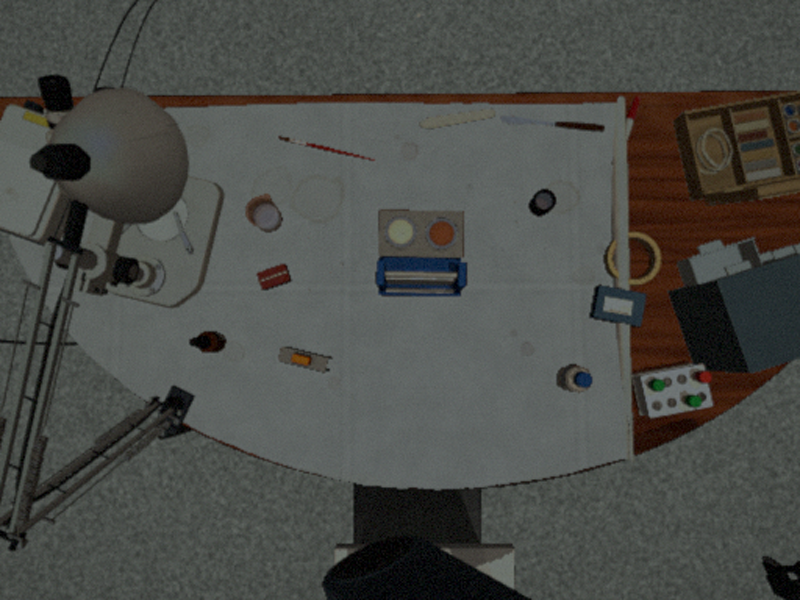

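The scene picture shows the holder at about (482,345), the stand at (350,275), the bottle at (465,212) and the loupe at (314,232). In the top view the holder is at (303,358), the stand bar at (421,278), the weight at (274,277) and the bottle at (575,378). Next I'll take measurements and zoom in.

```bash
cat > h.py <<'E'
from bench import bot
import cv2,numpy as np
np.set_printoptions(precision=4,suppress=True)
def ray(name,uv,c=None):
    c=c or bot.calibration(name);f=192/np.tan(np.radians(c["fovy"]/2))
    d=np.array([(uv[0]-c["cx"])/f,(uv[1]-c["cy"])/f,1.])
    if name=="wrist":
        r=np.hypot(d[0],d[1]);d=np.array([*(d[:2]*np.sin(r)/max(r,1e-9)),np.cos(r)])
    T=c["world_from_camera"];return T[:3,3],T[:3,:3]@d
def at_z(name,uv,z,c=None):
    o,d=ray(name,uv,c);return o+d*(z-o[2])/d[2]
def proj(name,p,c=None):
    c=c or bot.calibration(name);f=192/np.tan(np.radians(c["fovy"]/2))
    T=c["world_from_camera"];q=T[:3,:3].T@(np.asarray(p)-T[:3,3])
    if name=="wrist":
        a=np.arctan2(np.hypot(q[0],q[1]),q[2]);n=np.hypot(q[0],q[1]);k=f*a/n
    else:k=f/q[2]
    return np.array([c["cx"]+k*q[0],c["cy"]+k*q[1]])
def orange(im):
    h=cv2.cvtColor(im,cv2.COLOR_RGB2HSV)
    return cv2.inRange(h,(5,150,90),(22,255,255))
E
python3 - <<'E'
from h import *
im=bot.grab_frame("top");sc=bot.grab_frame("scene")
n,l,st,ce=cv2.connectedComponentsWithStats(orange(im))
for i in range(1,n):
    if st[i,4]>15: 
        print(st[i],ce[i],at_z("top",ce[i],.097))
        pts=np.argwhere(l==i)[:,::-1].astype(np.float32)
        if st[i,4]<200: print(cv2.minAreaRect(pts))
a=cv2.resize(im[205:250,165:225][:,:,::-1],(480,360),interpolation=cv2.INTER_CUBIC)
b=cv2.resize(im[120:200,230:310][:,:,::-1],(560,560),interpolation=cv2.INTER_CUBIC)
cv2.imwrite("pics/crops.png",cv2.convertScaleAbs(np.vstack([np.hstack([cv2.copyMakeBorder(a,0,200,0,0,cv2.BORDER_CONSTANT)[:560],b])])[:, -1040:],alpha=1.8))
cv2.imwrite("pics/crops.png",cv2.resize(cv2.imread("pics/crops.png"),(800,431)))
E
```

```text
[279 146   7   7  25] [281.96 149.48] [ 0.6922 -0.0311  0.097 ]
((282.0, 149.0), (6.0, 6.0), 90.0)
[186 227  12   7  53] [191.6038 229.7925] [0.4836 0.2044 0.097 ]
((191.55882263183594, 229.76473999023438), (10.6715669631958, 4.6081767082214355), 14.03624439239502)
```

View pics/crops.png

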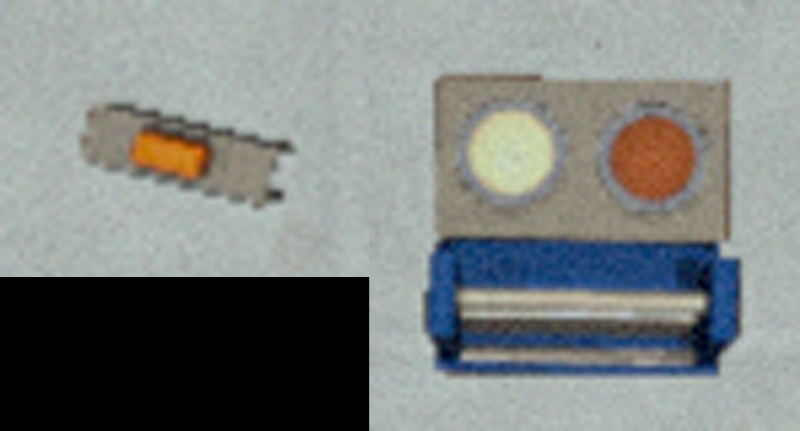

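Request:
move_arm:
  increments:
    - [0,0,9,11,44,2,85]
    - [0,0,18,22,88,4,85]
    - [0,0,27,33,132,6,85]
    - [0,0,36,44,176,8,85]
    - [0,0,44,55,220,10,85]
    - [0,0,53,66,264,12,85]
    - [0,0,62,77,308,14,85]
    - [0,0,71,88,352,16,85]

```text
clock: 1.2
eef_pos: [0.3127, -0.1486, 0.2474]
tcp_rot: [0.0, 0.673, 0.74, 0.0]
force: [1.4, 0.7, -0.3]
width: 0.0849
gripper_force: 0.0
```

Request:
move_arm:
  increments:
    - [0,0,9,11,44,2,85]
    - [0,0,18,22,88,4,85]
    - [0,0,27,33,132,6,85]
    - [0,0,36,44,176,8,85]
    - [0,0,44,55,220,10,85]
    - [0,0,53,66,264,12,85]
    - [0,0,62,77,308,14,85]
    - [0,0,71,88,354,16,85]

```text
clock: 2.2
eef_pos: [0.4008, 0.2056, 0.2634]
tcp_rot: [0.0, 0.118, 0.993, -0.0]
force: [0.3, -1.2, -0.2]
width: 0.085
gripper_force: 0.0
```

Run:
```python
from h import *
s=bot.state();print(s);c=bot.calibration("wrist");print(c)
im=bot.grab_frame("wrist");cv2.imwrite("pics/w1.png",cv2.resize(im[:,:,::-1],(800,600),interpolation=cv2.INTER_CUBIC))
top=bot.grab_frame("top")
np.save("w1.npy",im);np.save("t1.npy",top)
```

```text
{'clock': 2.2, 'joint_pos': array([ 0.3706,  0.131 ,  1.8543, -0.0001,  1.1562, -0.963 ]), 'qvel': array([ 0.7351,  0.4419, -0.5466,  0.0013,  0.0981, -0.511 ]), 'effort': array([ -4.3583, -41.597 , -26.0721,   0.1204,  -0.0638,   0.8957]), 'eef_pos': array([0.4008, 0.2056, 0.2634]), 'tcp_rot': array([ 0.0001,  0.1183,  0.993 , -0.    ]), 'force': array([ 0.2611, -1.2368, -0.2226]), 'moment': array([-0.0392, -0.0211, -0.0677]), 'gripper_force': 0.0, 'width': 0.08504455426851482}
{'fovy': 65.70646984690485, 'cx': 254.55383503857828, 'cy': 190.87533802991598, 'world_from_camera': array([[ 0.235 ,  0.9242,  0.3009,  0.3238],
       [ 0.972 , -0.2234, -0.073 ,  0.2229],
       [-0.0003,  0.3096, -0.9509,  0.4055],
       [ 0.    ,  0.    ,  0.    ,  1.    ]])}
```

View pics/w1.png

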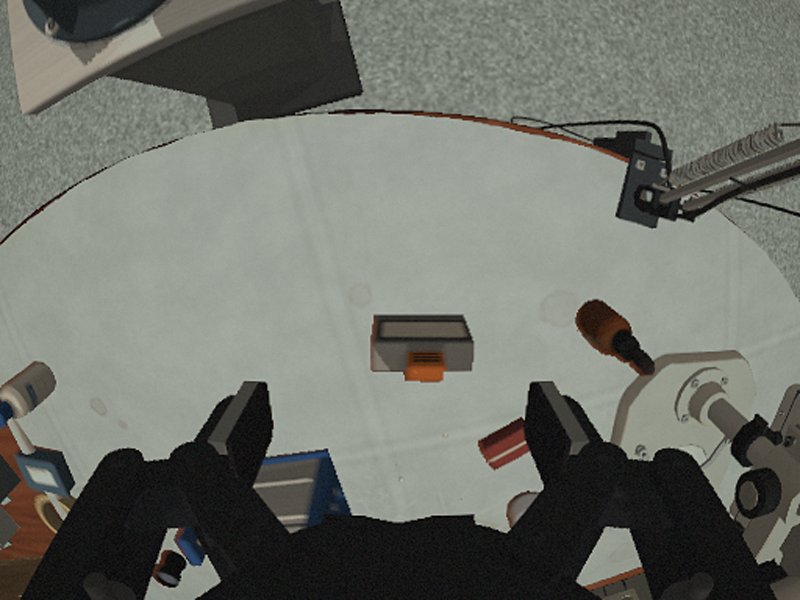

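The wrist view shows the label (cream with a black border, around (425,330)) facing the camera, so it is on the -x side. The tab is at (425,366), the weight at (503,443) and the amber dropper bottle at (610,335). I'll fit the tab pose from silhouettes.

```bash
cat >> h.py <<'E'
from scipy.optimize import minimize
def box(x0,x1,y0,y1,z0,z1): return np.array([[x,y,z] for x in(x0,x1) for y in(y0,y1) for z in(z0,z1)])
TAB=box(-.007,.007,-.015,.015,.067,.097)
def place(P,x,y,yaw,z=0):
    c,s=np.cos(yaw),np.sin(yaw);return P@np.array([[c,-s,0],[s,c,0],[0,0,1]]).T+[x,y,z]
def sil(name,P,cal,S=8):
    uv=np.array([proj(name,p,cal) for p in P])
    m=np.zeros((384*2,512*2),np.uint8)
    h=cv2.convexHull(((uv*2+.5)*256).astype(np.int32))
    cv2.fillConvexPoly(m,h,255,cv2.LINE_AA,8);return cv2.resize(m,(512,384),interpolation=cv2.INTER_AREA).astype(float)/255
def fit(masks,cals,p0,P=TAB,z=0):
    def cost(p):
        return sum(np.abs(sil(n,place(P,p[0]/1e3,p[1]/1e3,p[2]/100,z),cals[n])-masks[n]).sum()/masks[n].sum() for n in masks)
    x0=np.array([p0[0]*1e3,p0[1]*1e3,p0[2]*100]);sp=np.vstack([x0]+[x0+d for d in np.diag([4,4,6.])])
    r=minimize(cost,x0,method="Nelder-Mead",options=dict(initial_simplex=sp,xatol=.05,fatol=1e-4))
    return r.x[0]/1e3,r.x[1]/1e3,r.x[2]/100,r.fun
def tabmask(im,c):
    m=orange(im);k=np.zeros_like(m);cv2.circle(k,tuple(int(v) for v in c),28,255,-1);m&=k
    return cv2.morphologyEx(m,cv2.MORPH_CLOSE,np.ones((3,3))).astype(float)/255
E
python3 - <<'E'
from h import *
s=bot.state();print(s["eef_pos"],s["qvel"])
cw=bot.calibration("wrist");im=bot.grab_frame("wrist");np.save("w1.npy",im)
ct=bot.calibration("top");t=np.load("t1.npy")
g=[.4836,.2044,.097]
M={"wrist":tabmask(im,proj("wrist",g,cw)),"top":tabmask(t,proj("top",g,ct))};C={"wrist":cw,"top":ct}
print({k:v.sum() for k,v in M.items()})
for ks in (["wrist"],["top"],["wrist","top"]):
    print(ks,fit({k:M[k] for k in ks},C,(.484,.204,-.24)))
x,y,yw,_=fit(M,C,(.484,.204,-.24))
d=cv2.resize(im[170:270,210:330][:,:,::-1],(480,400),interpolation=cv2.INTER_CUBIC)
P=np.vstack([box(-.013,-.013,-.042,.042,0,.067),box(.013,.013,-.042,.042,.067,.067),TAB])
for p in place(P,x,y,yw):
    u=(proj("wrist",p,cw)-[210,170])*4+2;cv2.circle(d,tuple(int(v) for v in u),2,(0,255,0),-1)
cv2.imwrite("pics/fit.png",d)
E
```

```text
[0.4012 0.207  0.2632] [-0.0658 -0.0384  0.0625 -0.0178  0.0031  0.0502]
{'wrist': np.float64(322.0), 'top': np.float64(39.0)}
['wrist'] (np.float64(0.48301782436170937), np.float64(0.20378059818349414), np.float64(-0.17817982349842468), np.float64(0.775861649007429))
['top'] (np.float64(0.4840017661007447), np.float64(0.20565367183627828), np.float64(-0.030674821764036384), np.float64(1.2477626948215181))
['wrist', 'top'] (np.float64(0.484291222066456), np.float64(0.20516134888830942), np.float64(-0.007433464630928247), np.float64(2.0432128258215214))
```

View pics/fit.png

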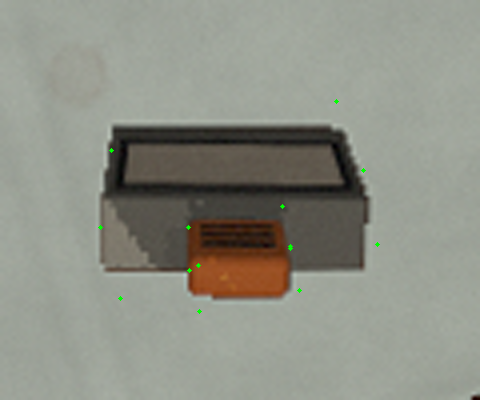

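The crop shows the holder edges lined up with the camera axes, so its yaw is about -13.6°. The mask missed the darker front of the tab, so I'll redo it with a filled hull.

```bash
cat >> h.py <<'E'
def tabmask(im,c,r=28):
    h=cv2.cvtColor(im,cv2.COLOR_RGB2HSV);m=cv2.inRange(h,(3,110,40),(22,255,255))
    k=np.zeros_like(m);cv2.circle(k,tuple(int(v) for v in c),r,255,-1);m&=k
    n,l,st,_=cv2.connectedComponentsWithStats(m)
    m=(l==1+np.argmax(st[1:,4])).astype(np.uint8)
    hull=cv2.convexHull(cv2.findContours(m,0,2)[0][0]);o=np.zeros_like(m);cv2.fillConvexPoly(o,hull,1);return o.astype(float)
E
python3 - <<'E'
from h import *
cw=bot.calibration("wrist");im=np.load("w1.npy")
ct=bot.calibration("top");t=np.load("t1.npy")
g=[.4836,.2044,.08]
M={"wrist":tabmask(im,proj("wrist",g,cw)),"top":tabmask(t,proj("top",g,ct),10)};C={"wrist":cw,"top":ct}
print({k:(v.sum(),sil(k,place(TAB,.484,.204,-.24),C[k]).sum()) for k,v in M.items()})
for ks in (["wrist"],["top"],["wrist","top"]):
    print(ks,fit({k:M[k] for k in ks},C,(.484,.204,-.24)))
E
```

```text
{'wrist': (np.float64(483.0), np.float64(578.313725490196)), 'top': (np.float64(83.0), np.float64(91.33725490196079))}
['wrist'] (np.float64(0.4832088197329039), np.float64(0.20132631312929508), np.float64(-0.17405523027916733), np.float64(0.1996508748426907))
['top'] (np.float64(0.4841209073600495), np.float64(0.20473983289131206), np.float64(-0.2543362531660097), np.float64(0.17226553271911177))
['wrist', 'top'] (np.float64(0.4834682890082779), np.float64(0.2019261602089442), np.float64(-0.21506609806193466), np.float64(0.4656160630831694))
```

Run:
```python
from h import *
cw=bot.calibration("wrist")
q=lambda u,v,z:at_z("wrist",(210+(u-2)/4,170+(v-2)/4),z,cw)
P=[q(101,196,.067),q(367,196,.067),q(363,269,.067),q(103,269,.067)]
print(np.array(P),np.mean(P,0))
print(np.mean([q(198,295,.097),q(281,295,.097),q(191,222,.097),q(285,222,.097)],0))
L=[q(113,126,.0),q(340,126,.0)];print(L,np.mean(L,0))
s=bot.state();print(s["eef_pos"],s["tcp_rot"],bot.tcp_to_grasp)
```

```text
[[0.4596 0.1642 0.067 ]
 [0.4795 0.2446 0.067 ]
 [0.5043 0.2388 0.067 ]
 [0.4842 0.1582 0.067 ]] [0.4819 0.2014 0.067 ]
[0.4762 0.2029 0.097 ]
[array([0.4608, 0.164 , 0.    ]), array([0.4805, 0.2443, 0.    ])] [0.4707 0.2042 0.    ]
[0.4006 0.2053 0.263 ] [-0.0003  0.1195  0.9928 -0.0001] -0.0187
```

Request:
move_arm:
  increments:
    - [0,0,0,30,-1,-20,85]
    - [0,0,0,60,-2,-50,85]
    - [0,0,0,82,-3,-85,85]
    - [0,0,0,82,-3,-110,85]
    - [0,0,0,82,-3,-140,85]
    - [0,0,0,82,-3,-140,85]
    - [0,0,0,82,-3,-140,85]
    - [0,0,0,82,-3,-140,85]
  force: 60

```text
clock: 3.35
eef_pos: [0.4833, 0.201, 0.1246]
tcp_rot: [0.001, 0.121, 0.993, 0.0]
force: [0.8, 0.3, 0.4]
width: 0.0848
gripper_force: 0.0
```

Run:
```python
from h import *
s=bot.state();print(s["eef_pos"],s["tcp_rot"])
cw=bot.calibration("wrist");im=bot.grab_frame("wrist");np.save("w2.npy",im)
x0,y0,z0=s["eef_pos"]
a=proj("wrist",(.483,.2025,.097),cw);print(a)
d=cv2.resize(im[150:384,100:412][:,:,::-1],(780,585),interpolation=cv2.INTER_CUBIC)
P=np.vstack([box(-.013,.013,-.042,.042,.067,.067),box(-.007,.007,-.015,.015,.097,.097)])
for p in place(P,.483,.2025,-.24):
    u=(proj("wrist",p,cw)-[100,150])*2.5+1.25;cv2.circle(d,tuple(int(v) for v in u),2,(0,255,0),-1)
cv2.imwrite("pics/w2.png",d)
```

```text
[0.4833 0.201  0.1246] [0.0009 0.1211 0.9926 0.0004]
[258.7517 225.6597]
```

View pics/w2.png

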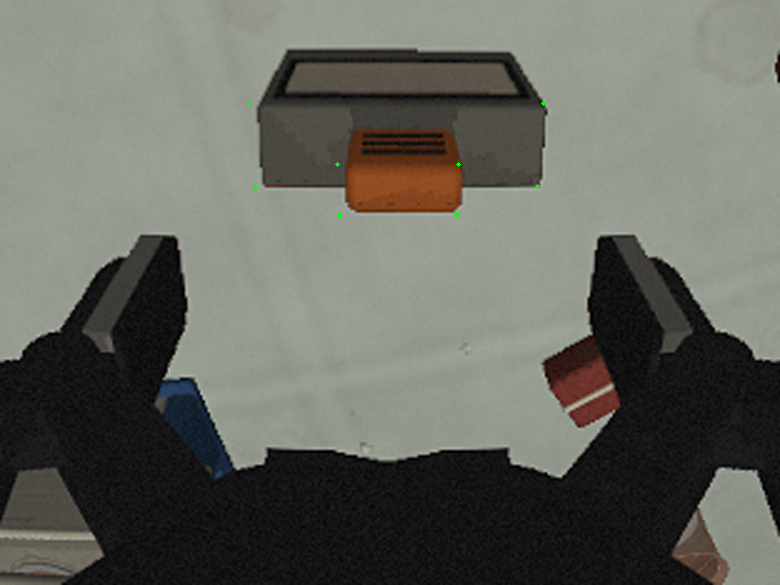

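The tab centre is at about (404,170) in the crop, against a prediction of (397,188). That puts the true holder y about 2 mm further left (0.2045), and x is good. Now I descend and close.

Request:
move_arm:
  increments:
    - [0,0,0,-1,4,-15,85]
    - [0,0,0,-1,4,-30,85]
    - [0,0,0,-1,4,-43,85]
    - [0,0,0,-1,4,-52,85]
    - [0,0,0,-1,4,-52,85]
    - [0,0,0,-1,4,-52,60]
    - [0,0,0,-1,4,-52,40]
    - [0,0,0,-1,4,-52,20]
  force: 60

```text
clock: 4.4
eef_pos: [0.4818, 0.205, 0.0716]
tcp_rot: [0.0, 0.121, 0.993, 0.0]
force: [0.1, 0.6, 0.1]
width: 0.0316
gripper_force: 0.0
```

Request:
move_arm:
  increments:
    - [0,0,0,0,0,0,10]
    - [0,0,0,0,0,0,10]
    - [0,0,0,0,0,0,10]
    - [0,0,0,0,0,0,10]
    - [0,0,0,0,0,0,10]
    - [0,0,0,0,0,0,10]
    - [0,0,0,0,0,0,10]
    - [0,0,0,0,0,0,10]
  force: 60

```text
clock: 5.4
eef_pos: [0.482, 0.2051, 0.0717]
tcp_rot: [0.0, 0.121, 0.993, 0.0]
force: [-0.7, 1.5, 6.8]
width: 0.0289
gripper_force: 59.4
```

Request:
move_arm:
  increments:
    - [0,0,0,0,0,10,10]
    - [0,0,0,0,0,35,10]
    - [0,0,0,0,0,65,10]
    - [0,0,2,0,0,95,10]
    - [0,0,5,0,-5,120,10]
    - [0,0,9,0,-20,140,10]
    - [0,0,12,0,-35,150,10]
    - [0,0,14,0,-50,150,10]

```text
clock: 6.4
eef_pos: [0.4818, 0.1546, 0.2224]
tcp_rot: [0.001, -0.002, 1.0, 0.0]
force: [0.2, -0.1, -1.1]
width: 0.0289
gripper_force: 59.5
```

Run:
```python
from h import *
s=bot.state();print(s["eef_pos"],s["tcp_rot"],s["width"],s["force"],s["gripper_force"])
im=bot.grab_frame("top")/1.;
for _ in range(3): im+=bot.grab_frame("top")
im/=4;np.save("t3.npy",im)
g=cv2.resize(im[150:200,230:310][:,:,::-1].astype(np.float32),(800,500),interpolation=cv2.INTER_CUBIC)
cv2.imwrite("pics/stand.png",np.clip(g*1.8,0,255))
```

```text
[0.4818 0.1546 0.2224] [ 0.0007 -0.0017  1.      0.0001] 0.02888417149799123 [ 0.1592 -0.0757 -1.066 ] 59.45288121700287[ WARN:0@4.266] global loadsave.cpp:1063 imwrite_ Unsupported depth image for selected encoder is fallbacked to CV_8U.
```

View pics/stand.png

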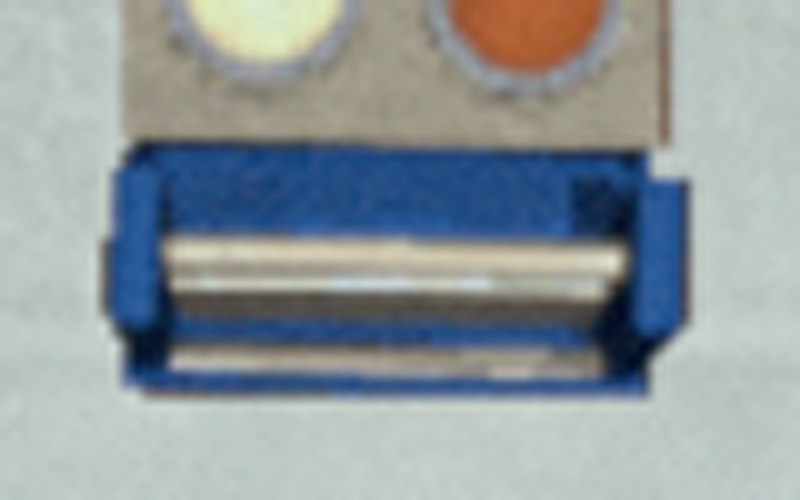

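Run:
```python
from h import *
c=bot.calibration("top")
q=lambda u,v,z:at_z("top",(230+(u-4.5)/10,150+(v-4.5)/10),z,c)
for n,u,v,z in [("barL",162,257,.105),("barR",627,264,.105),("cheekLin top front",160,325,.124),("cheekRin top front",637,330,.124),("cheekL back",160,165,.124),("cheekR back",640,180,.124),("lipL",170,375,.046),("lipR",605,378,.046),("deckL",125,142,.051),("deckR",650,147,.051)]:
    print(n,q(u,v,z))
```

```text
barL [0.6236 0.0639 0.105 ]
barR [ 0.6211 -0.0565  0.105 ]
cheekLin top front [0.6039 0.0638 0.124 ]
cheekRin top front [ 0.6019 -0.0571  0.124 ]
cheekL back [0.6448 0.0637 0.124 ]
cheekR back [ 0.6402 -0.0584  0.124 ]
lipL [0.5986 0.0637 0.046 ]
lipR [ 0.5971 -0.0552  0.046 ]
deckL [0.6623 0.0757 0.051 ]
deckR [ 0.66   -0.0679  0.051 ]
```

Request:
move_arm:
  increments:
    - [0,0,0,20,-25,0,10]
    - [0,0,0,50,-60,0,10]
    - [0,0,-1,85,-95,0,10]
    - [0,0,-1.3,115,-125,0,10]
    - [0,0,-1.3,135,-145,0,10]
    - [0,0,-1.3,141,-152,-5,10]
    - [0,0,-1.3,141,-152,-12,10]
    - [0,0,-1.3,141,-152,-20,10]

```text
clock: 7.6
eef_pos: [0.622, 0.004, 0.2006]
tcp_rot: [-0.0, 0.01, 1.0, 0.0]
force: [0.4, -0.8, -1.2]
width: 0.029
gripper_force: 59.5
```

Request:
move_arm:
  increments:
    - [0,0,0,0,0,0,10]
    - [0,0,0,0,0,0,10]
    - [0,0,0,0,0,0,10]
    - [0,0,0,0,0,0,10]
    - [0,0,0,0,0,0,10]
    - [0,0,0,0,0,0,10]
    - [0,0,0,0,0,0,10]
    - [0,0,0,0,0,0,10]

```text
clock: 8.6
eef_pos: [0.6227, 0.003, 0.2013]
tcp_rot: [-0.0, 0.01, 1.0, 0.0]
force: [-0.2, -0.4, -1.1]
width: 0.0291
gripper_force: 59.5
```

Run:
```python
from h import *
s=bot.state();print(s["eef_pos"],s["tcp_rot"],s["width"],s["force"])
cw=bot.calibration("wrist");im=bot.grab_frame("wrist");np.save("w3.npy",im)
x0,y0,z0=150,100,0
d=cv2.convertScaleAbs(cv2.resize(im[100:250,155:355][:,:,::-1],(800,600),interpolation=cv2.INTER_CUBIC),alpha=1.5)
def dot(p,col):
    u=(proj("wrist",p,cw)-[155,100])*4+1.5;cv2.circle(d,tuple(int(v) for v in u),2,col,-1)
e=s["eef_pos"]
H=np.vstack([box(-.013,-.013,-.042,.042,0,.067),box(.013,.013,-.042,.042,.067,.067),box(-.007,.007,-.015,.015,.097,.097)])
for p in place(H,e[0],e[1],-.02,e[2]-.0717): dot(p,(0,255,0))
S=np.vstack([box(-.005,.005,-.06,.06,.105,.105),[[0,y,.11] for y in(-.06,.06)],box(-.02,.02,-.06,.06,.124,.124),box(-.016,-.016,-.06,.06,.04,.04)])
for p in place(S,.6225,.0035,-.02): dot(p,(0,255,255))
cv2.imwrite("pics/w3.png",d)
```

```text
[0.6227 0.003  0.2013] [-0.      0.0104  0.9999  0.    ] 0.02910575056540098 [-0.1691 -0.4285 -1.0807]
```

View pics/w3.png

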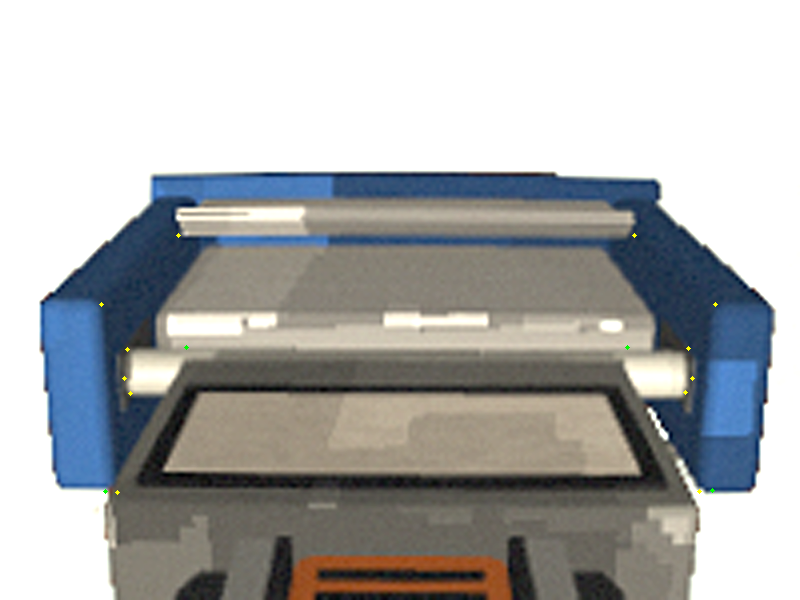

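The bar and cheeks match the predicted dots: bar rows 349-394, ends at columns 128 and 690. The holder's lower front edge is at row ~358, against a predicted 347, which could mean a small pitch. I'll quantify it.

Run:
```python
from h import *
cw=bot.calibration("wrist");im=np.load("w3.npy")
g=im.mean(2)
print("rows 180-228 col-mean (225..280):");print(np.c_[np.arange(182,228),g[182:228,225:285].mean(1)].round(0).astype(int).tolist())
# predicted rows
e=bot.state()["eef_pos"]
for z in(0,.067): print(z,[proj("wrist",[e[0]+dx-.013,e[1],e[2]-.0717+z],cw)[1].round(1) for dx in(-.003,0,.003)])
# same for w2 (on the table), camera shifted rigidly
s2=np.array([.4833,.201,.1246]);w2=np.load("w2.npy").mean(2)
from scipy.spatial.transform import Rotation as R
q=[.0009,.1211,.9926,.0004];q=[q[1],q[2],q[3],q[0]];r=bot.state()["tcp_rot"];r=[r[1],r[2],r[3],r[0]]
D=R.from_quat(q)*R.from_quat(r).inv();T=cw["world_from_camera"].copy()
T[:3,3]=s2+D.apply(T[:3,3]-e);T[:3,:3]=D.as_matrix()@T[:3,:3];c2=dict(cw,world_from_camera=T)
print(np.c_[np.arange(165,232),w2[165:232,222:232].mean(1)].round(0).astype(int).tolist())
h=place(np.array([[-.013,0,0],[-.013,0,.067],[.013,0,.067]]),.4825,.2047,-.24)
print([proj("wrist",p,c2) for p in h])
```

```text
rows 180-228 col-mean (225..280):
[[182, 123], [183, 130], [184, 130], [185, 131], [186, 133], [187, 101], [188, 77], [189, 78], [190, 65], [191, 58], [192, 59], [193, 59], [194, 59], [195, 60], [196, 39], [197, 18], [198, 72], [199, 103], [200, 109], [201, 109], [202, 109], [203, 105], [204, 102], [205, 102], [206, 102], [207, 101], [208, 102], [209, 102], [210, 103], [211, 101], [212, 98], [213, 97], [214, 98], [215, 97], [216, 98], [217, 101], [218, 67], [219, 27], [220, 19], [221, 21], [222, 44], [223, 55], [224, 56], [225, 57], [226, 66], [227, 68]]
0 [np.float64(182.7), np.float64(186.5), np.float64(190.3)]
0.067 [np.float64(218.1), np.float64(223.2), np.float64(228.2)]
[[165, 155], [166, 156], [167, 156], [168, 160], [169, 120], [170, 37], [171, 45], [172, 47], [173, 34], [174, 25], [175, 69], [176, 84], [177, 82], [178, 82], [179, 81], [180, 83], [181, 82], [182, 82], [183, 81], [184, 80], [185, 81], [186, 64], [187, 31], [188, 13], [189, 33], [190, 45], [191, 50], [192, 63], [193, 73], [194, 77], [195, 78], [196, 77], [197, 77], [198, 77], [199, 78], [200, 77], [201, 77], [202, 77], [203, 77], [204, 77], [205, 78], [206, 77], [207, 76], [208, 76], [209, 77], [210, 75], [211, 75], [212, 74], [213, 74], [214, 73], [215, 72], [216, 70], [217, 70], [218, 70], [219, 70], [220, 69], [221, 69], [222, 68], [223, 69], [224, 47], [225, 151], [226, 154], [227, 151], [228, 151], [229, 150], [230, 151], [231, 151]]
[array([259.5647, 167.6395]), array([261.1654, 190.0482]), array([260.9992, 223.6471])]
```

The holder sits about 2 mm +x of the TCP and pitch is negligible. The bar is where predicted, so I shift -2 mm in x and lower it onto the bar.

Request:
move_arm:
  increments:
    - [0,0,0,-2,0,0,10]
    - [0,0,0,-2,0,-12,10]
    - [0,0,0,-2,0,-24,10]
    - [0,0,0,-2,0,-36,10]
    - [0,0,0,-2,0,-48,10]
    - [0,0,0,-2,0,-60,10]
    - [0,0,0,-2,0,-70,10]
    - [0,0,0,-2,0,-77,10]

```text
clock: 9.65
eef_pos: [0.6206, 0.003, 0.1236]
tcp_rot: [-0.0, 0.01, 1.0, 0.0]
force: [0.4, -0.2, -0.7]
width: 0.0291
gripper_force: 59.5
```

Request:
move_arm:
  increments:
    - [0,0,0,0,0,-1,10]
    - [0,0,0,0,0,-2,10]
    - [0,0,0,0,0,-3,10]
    - [0,0,0,0,0,-4,10]
    - [0,0,0,0,0,-5,10]
    - [0,0,0,0,0,-6,10]
    - [0,0,0,0,0,-6,10]
    - [0,0,0,0,0,-6,10]

```text
clock: 10.65
eef_pos: [0.6208, 0.003, 0.1185]
tcp_rot: [0.0, 0.01, 1.0, -0.0]
force: [-0.1, 1.1, 2.0]
width: 0.0287
gripper_force: 59.9
```

Run:
```python
from h import *
s=bot.state();print(s["eef_pos"],s["tcp_rot"],s["width"],s["force"],s["moment"])
cw=bot.calibration("wrist");im=bot.grab_frame("wrist");np.save("w4.npy",im)
d=cv2.convertScaleAbs(cv2.resize(im[100:250,155:355][:,:,::-1],(800,600),interpolation=cv2.INTER_CUBIC),alpha=1.5)
def dot(p,col):
    u=(proj("wrist",p,cw)-[155,100])*4+1.5;cv2.circle(d,tuple(int(v) for v in u),2,col,-1)
e=s["eef_pos"]
H=np.vstack([box(-.013,-.013,-.042,.042,0,.067),box(.013,.013,-.042,.042,.067,.067)])
for p in place(H,e[0]+.0018,e[1],-.02,e[2]-.0717): dot(p,(0,255,0))
S=np.vstack([box(-.005,.005,-.06,.06,.105,.105),box(-.02,.02,-.06,.06,.124,.124),box(-.016,-.016,-.06,.06,.04,.04)])
for p in place(S,.6225,.0035,-.02): dot(p,(0,255,255))
cv2.imwrite("pics/w4.png",d)
```

```text
[0.6208 0.003  0.1185] [ 0.0002  0.0104  0.9999 -0.    ] 0.0286718699669837 [-0.1067  1.1069  1.9823] [-0.0737  0.0574 -0.0322]
```

View pics/w4.png

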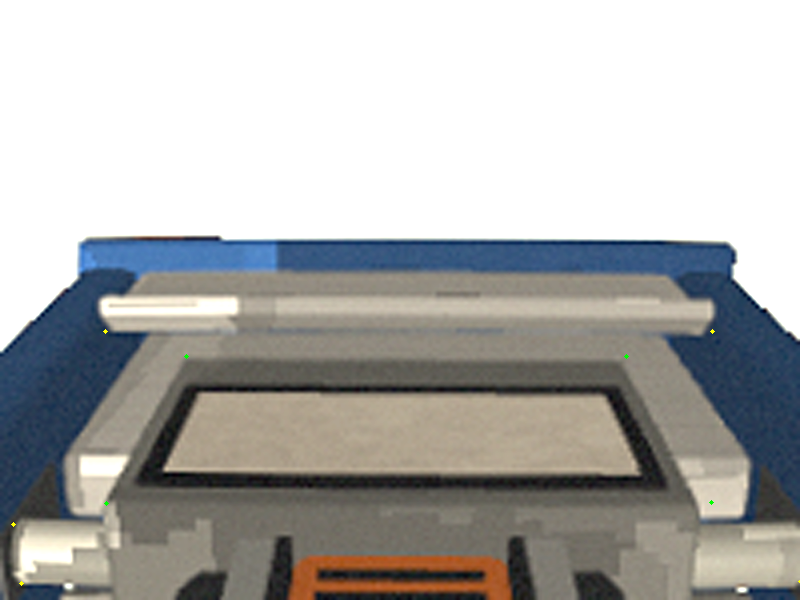

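The holder straddles the bar and the contact force is about 3 N. The label's lower edge (row 358) is behind the lip (row 331). Now I press down gently.

Request:
move_arm:
  increments:
    - [0,0,0,0,0,-2,10]
    - [0,0,0,0,0,-4,10]
    - [0,0,0,0,0,-6,10]
    - [0,0,0,0,0,-8,10]
    - [0,0,0,0,0,-9,10]
    - [0,0,0,0,0,-10,10]
    - [0,0,0,0,0,-10,10]
    - [0,0,0,0,0,-10,10]

```text
clock: 11.7
eef_pos: [0.6208, 0.003, 0.1085]
tcp_rot: [0.0, 0.01, 1.0, -0.0]
force: [-0.7, 0.2, 6.2]
width: 0.0288
gripper_force: 60.4
```

Request:
move_arm:
  increments:
    - [0,0,0,0,0,-0.5,10]
    - [0,0,0,0,0,-1,10]
    - [0,0,0,0,0,-1.5,10]
    - [0,0,0,0,0,-2,10]
    - [0,0,0,0,0,-2.5,10]
    - [0,0,0,0,0,-3,10]
    - [0,0,0,0,0,-3,10]
    - [0,0,0,0,0,-3,10]

```text
clock: 12.7
eef_pos: [0.6208, 0.003, 0.1056]
tcp_rot: [0.0, 0.01, 1.0, -0.0]
force: [-2.2, 0.6, 7.0]
width: 0.0286
gripper_force: 60.6
```

Request:
move_arm:
  increments:
    - [0,0,0,0,0,-0.3,10]
    - [0,0,0,0,0,-0.6,10]
    - [0,0,0,0,0,-0.9,10]
    - [0,0,0,0,0,-1.2,10]
    - [0,0,0,0,0,-1.5,10]
    - [0,0,0,0,0,-1.5,10]
    - [0,0,0,0,0,-1.5,10]
    - [0,0,0,0,0,-1.5,10]

```text
clock: 13.7
eef_pos: [0.6209, 0.003, 0.1054]
tcp_rot: [0.0, 0.01, 1.0, -0.0]
force: [-7.1, 1.3, 18.4]
width: 0.0291
gripper_force: 62.1
```

Run:
```python
from h import *
s=bot.state();print(s["eef_pos"],s["tcp_rot"],s["width"],s["force"],s["moment"],s["gripper_force"])
im=bot.grab_frame("wrist");sc=bot.grab_frame("scene")
d=cv2.convertScaleAbs(cv2.resize(im[120:270,155:355][:,:,::-1],(400,300),interpolation=cv2.INTER_CUBIC),alpha=1.5)
e=cv2.convertScaleAbs(cv2.resize(sc[120:220,180:313][:,:,::-1],(400,300),interpolation=cv2.INTER_CUBIC),alpha=1.5)
cv2.imwrite("pics/end.png",np.hstack([d,e]))
```

```text
[0.6209 0.003  0.1054] [ 0.0005  0.0103  0.9999 -0.0001] 0.029083622679469925 [-7.0648  1.265  18.4171] [-0.1152  1.1547 -0.0138] 62.071101665496826
```

View pics/end.png

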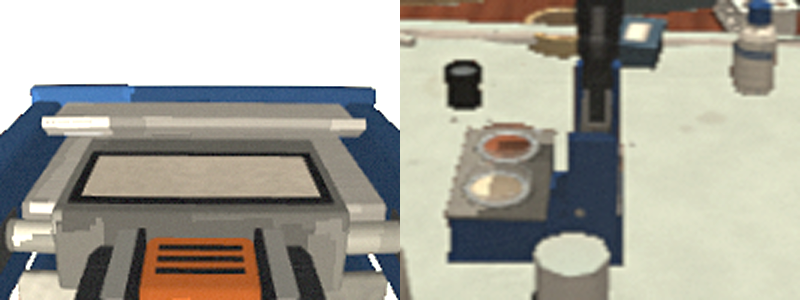

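The bar is at its stop: the force jumped from 7 N to 18 N after about 14 mm of travel. The label edge (row 140) sits behind the lip (rows 117-133), and the bottle and loupe haven't moved. Handing in.

```bash
python3 -c "
from bench import bot
print(bot.sign_off())"
```

```text
the job is handed in; nothing more can be done
None
```

The label holder hangs over the bar, label to the front, and is still gripped and pressed to the bar's stop with its lower edge behind the lip; I handed the job in at about 14 s, but the sign-off returned no verdict.

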